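# Move the battery caddy from the charging garage to its test bay

### The job

Roll the orange battery caddy nose first out of its grey garage until it stands wholly clear and its swivel castors trail straight behind, then steer it nose first into the test bay of its own colour (orange), straight and fully home against the stop, with its castors still trailing straight and the battery pack still sitting in its cradle. The garage hides the caddy's rear and the bay will hide its front, so you will have to change from the front handle to the rear one on the way. Roll it, never lift or tip it, do not knock the other things on the bench about, and let go at the end.

Things in the scene. Friction and masses are not known exactly. Their poses are not given: they have to be found in the camera images.
- caddy_mid (a point): middle of the four-castor caddy, 40 mm above the bench; x to its nose, y left, z up. 210 x 90 mm over all, 0.7 to 0.95 kg loaded. Black deck 144 mm long, top 36 mm above the bench; orange rims to 46 mm. Handle bar across each end, battery pack amidships. Four 20 mm wheels on free swivel castors that start askew; rolls easily any way (about a newton), castors swing round within about 50 mm of travel.
- front_bar (a point): centre of the caddy's front (nose) handle: orange level bar, 80 mm long across the caddy, 10 mm thick fore and aft, 12 mm high, 100 mm ahead of the caddy's middle and 75 mm above the bench. Sloping 8 mm posts 36 mm either side of the centre; 50 mm free behind it to the battery pack. Pinch from above, fingers fore and aft. Axes as the caddy.
- rear_bar (a point): centre of the caddy's rear handle: an aluminium-grey bar just like the front one, 100 mm behind the caddy's middle. Same axes.
- pack_mid (a point): centre of the loose battery pack (82 x 70 x 39 mm, black with an orange band) in the caddy's cradle between the orange rims; in place it is above the middle of the caddy, its centre 55 mm above the bench, with up to 6 mm of play.
- wheel_fl (a point): centre of the caddy's front left castor wheel. Its swivel axis is upright through x = +52, y = +28 mm of the caddy, the wheel centre 12 mm off that axis; trailing straight it lies at caddy x = 40 mm.
- wheel_fr (a point): centre of the caddy's front right castor wheel. Its swivel axis is upright through x = +52, y = -28 mm of the caddy, the wheel centre 12 mm off that axis; trailing straight it lies at caddy x = 40 mm.
- wheel_rl (a point): centre of the caddy's rear left castor wheel. Its swivel axis is upright through x = -52, y = +28 mm of the caddy, the wheel centre 12 mm off that axis; trailing straight it lies at caddy x = -64 mm.
- wheel_rr (a point): centre of the caddy's rear right castor wheel. Its swivel axis is upright through x = -52, y = -28 mm of the caddy, the wheel centre 12 mm off that axis; trailing straight it lies at caddy x = -64 mm.
- garage_home (a point): fixed grey-roofed garage, open at one end. Point: where caddy_mid lies when the caddy is fully in, 40 mm above the bench. x = way out (the nose direction at the start), z up. Inside 130 mm wide, 94 high. Roof, top 100 mm above the bench, from x = -121 to the mouth at x = 15 mm: the caddy's front sticks out. The caddy is wholly clear once its middle is past x = 120 mm.
- bay_orange_home (a point): fixed orange-roofed bay. Point: where caddy_mid lies when the caddy is parked home and straight, 40 mm above the bench. x = way in (nose direction), z up. Inside 130 mm wide, 94 high; end wall (stop) at x = 105, met by the front bar. Roof, top 100 mm above the bench, from the mouth x = -15 to 111 mm: the caddy's rear stays outside. Orange line on the bench where the deck's rear edge comes.
- bay_blue_home (a point): fixed blue-roofed bay. Point: where caddy_mid lies when the caddy is parked home and straight, 40 mm above the bench. x = way in (nose direction), z up. Inside 130 mm wide, 94 high; end wall (stop) at x = 105, met by the front bar. Roof, top 100 mm above the bench, from the mouth x = -15 to 111 mm: the caddy's rear stays outside. Blue line on the bench where the deck's rear edge comes.
- spare_pack_mid (a point): bystander: blue-banded battery pack 82 x 70 x 39 mm lying on the bench; this point is near its centre.
- charger_mid (a point): bystander: orange charger block 55 x 55 x 91 mm standing on end; this point is near its centre.
- multimeter_mid (a point): bystander: yellow hand multimeter 150 x 75 x 33 mm lying on its back; this point is near its centre.
- driver_mid (a point): bystander: screwdriver lying on the bench; this point is near its centre.
- jar_mid (a point): bystander: jar 60 mm across, 85 mm tall, orange cap; this point is near its centre.
Mind the look-alikes: they are no part of the job. What is shaped like the part that bears pack_mid but red is not meant.

How it is judged:
By the outcome, as a careful person would: the job done as asked, in the order asked, and still so for the second after the job is handed in, with the robot touching nothing.
It also fails if it takes over 58 s, if anything falls off the work surface, if the arm or the gripper's body presses on something with over 40 N, if the wrist force passes 120 N, or if a joint passes its speed limit or range.

### The arm

A 6-joint arm with a two-finger parallel gripper is mounted at the origin on the work surface. World frame = base frame: x ahead of the robot, y to its left, z up, the work surface at z = 0. Lengths are in mm, angles in rad, forces in N, time in s.
With the tool pointing down it reaches from about 400 to 925 mm from the base axis. Payload 12.5 kg.
Tool frame: the origin (TCP) lies on the centre line of the jaws, within the pads' length; the fingertips stand 17 mm ahead of it and the grasp point (between the pads) lies 2 mm behind it; z points along the fingers, y is the line along which they close (so a half turn about z gives the same grasp; the last joint's range is limited). The gripper opens to 95 mm and grips with 3 to 60 N. Pads are 20 mm wide; open, the fingers measure 119 mm over their backs; the gripper's body (75 mm by 180 mm) begins 59 mm behind the grasp point.
Start: joints at [1.017, 0.491, 1.559, -0, 1.092, -0.106], TCP at [270.601, 563.401, 231.661] pointing down, gripper open.
Joint ranges: [-3.1, 3.1], [-0.84, 2.19], [0.05, 2.79], [-1.13, 4.28], [0.06, 2.93], [-2.69, 2.69]. Speed limits (rad/s): [2.22, 2.22, 2.79, 3.14, 3.14, 3.14].

### API

Orientations are given as [roll, pitch, yaw] about the fixed x, y, z axes, in that order (R = Rz(yaw) Ry(pitch) Rx(roll)).
In Python, from cell import env gives the robot as it stands.
- The arm moves only by the tool drive_tool, never from a script. Its argument "deltas" is text: rows parted by semicolons, each of 4 numbers parted by spaces: the shift along the world's x, y, z normalised to -1 to 1, where 1 is 100 mm, then the turn about the world's z normalised to -1 to 1, where 1 is 180 degrees. A call has 1 to 10 rows; each row shifts and turns the commanded pose from where the row before left it; what a row does not reach is not made up. A row lasts 1/12 s, in which the tool goes at most 41.7 mm and 7.16 degrees, less where a joint would pass 70% of its speed; a pose out of reach is approached as far as the arm can. A call with a number of a shift or a turn outside -1 to 1 is refused whole. A call with a gripper value outside its range is refused whole. "gripper" is the closure, from 0 (fully open) to 1 (shut), set as the call begins (left out, the last holds). The fingers move at their own pace and stop on an object; the grip force is fixed at half the most. Time passes only in rows, so rows that do not move let the fingers close. It gives the time, the measured TCP pose, the force, the opening and the grip force at its end, in the units of the state.
- env.state(): the state, without advancing time (a new reading comes with each control period).
- env.read_camera(name): name is "side" or "top"; returns (picture, depth): 480x640x3 uint8, red, green, blue; 480x640 float32, mm along the optical axis (not along the pixel's ray), 0 where there is no reading.
- env.camera_params(name): a dict with "mtx" (3x3 intrinsics, pixels), "camera_from_world" (4x4, takes a point from world to camera coordinates). Camera axes: x right, y down, z forward; pixel columns grow to the right and rows downward; lengths in mm; the calibration is good to about 2 mm. A picture is of the moment at which its call begins. camera_params takes no time and is no camera call.
- env.job_done(): hands the job in; it is judged then, once.
The state is a dict: "t": time; "joints": joint angles; "qvel": joint speeds; "tau": joint torques, N m; "eef_pos": TCP position; "tcp_rot": TCP orientation; "ft_force": force on the tool from outside, world axes, zero at the start; "moment": the same for the moment, N m; "opening": opening from 0.0 (shut) to 1.0 (fully open); "grip_force": force on a finger pad.
Only numpy, scipy, OpenCV 4.12 (cv2) and the standard library are available. Lean on these libraries where they do the work, as an engineer would, in place of code of your own. Each camera call takes 0.05 s, during which the arm holds its last target. There are 200 camera calls.

## Working session

There is one attempt and no reset: what is moved stays moved. The work goes in short steps, Python scripts to look and compute and a tool call to move; the robot and the scene stay as the last step left them, time stands still between calls to the robot, and variables do not carry over. Pictures are saved under pics/ and viewed, at most 10 in all, crops included, and the job is handed in when it is done.

Besides the shell and the picture viewer there is one more tool, called after ">>>" as name(argument=value, ...) on one line, values as JSON. drive_tool: Moves the arm, as the interface text tells. Its arguments: {"type":"object","properties":{"deltas":{"type":"string"},"gripper":{"type":"number"}},"required":["deltas"]}

```bash
mkdir -p pics; cat > h.py <<'E'
from cell import env
import numpy as np, cv2
def grab(n):
    p,d=env.read_camera(n); c=env.camera_params(n); return p,d,np.array(c["mtx"]),np.array(c["camera_from_world"])
def cloud(d,K,T):
    v,u=np.mgrid[0:480,0:640]
    P=np.stack([(u-K[0,2])/K[0,0]*d,(v-K[1,2])/K[1,1]*d,d],-1)
    W=(P-T[:3,3])@T[:3,:3]
    W[d<=0]=np.nan
    return W
E
python3 - <<'E'
from h import *
for n in ("top","side"):
    p,d,K,T=grab(n); cv2.imwrite(f"pics/{n}0.png",p[:,:,::-1]); np.savez(f"{n}0.npz",p=p,d=d,K=K,T=T)
    print(n,K.round(1).tolist(),(-T[:3,:3].T@T[:3,3]).round(), T[:3,:3].round(2).tolist())
print(env.state())
E
```

```text
top [[606.3, 0.0, 311.0], [0.0, 606.3, 231.5], [0.0, 0.0, 1.0]] [ 297.  110. 1303.] [[-0.01, -1.0, 0.01], [-0.99, 0.0, -0.17], [0.17, -0.01, -0.99]]
side [[585.9, 0.0, 330.8], [0.0, 585.9, 239.4], [0.0, 0.0, 1.0]] [ -30. -759.  746.] [[0.86, -0.51, 0.02], [-0.26, -0.47, -0.84], [0.44, 0.71, -0.54]]
{'t': 0.1, 'joints': array([ 1.01738242e+00,  4.91479076e-01,  1.55938237e+00, -1.23853118e-05,
        1.09174683e+00, -1.05587343e-01]), 'qvel': array([-0.00114937, -0.00097476, -0.00054421, -0.00115314,  0.0005993 ,
        0.00038231]), 'tau': array([ 2.37593798e-03, -6.13621402e+01, -2.58614856e+01,  6.93867705e-02,
        4.69580793e-02, -2.79891822e-06]), 'eef_pos': array([270.49470833, 563.20317524, 231.13485604]), 'tcp_rot': array([-3.14058154e+00, -9.61127150e-05,  2.69377176e+00]), 'ft_force': array([ 0.15894344, -0.44175472,  0.07160011]), 'moment': array([ 0.00425659, -0.00232296, -0.02977528]), 'grip_force': 0.0, 'opening': 0.9987061308186821}
```

View pics/top0.png

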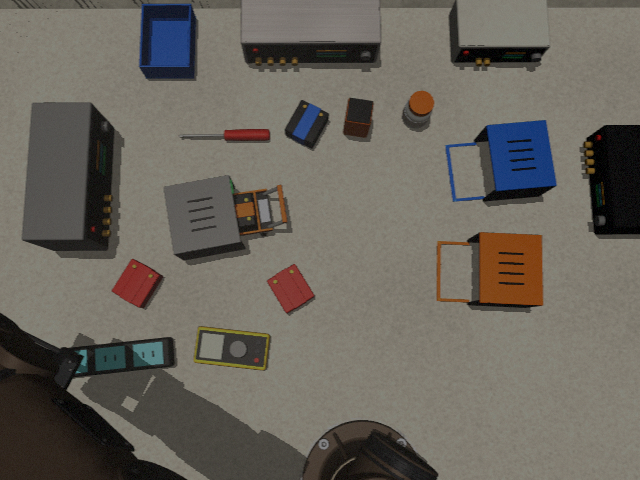

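View pics/side0.png

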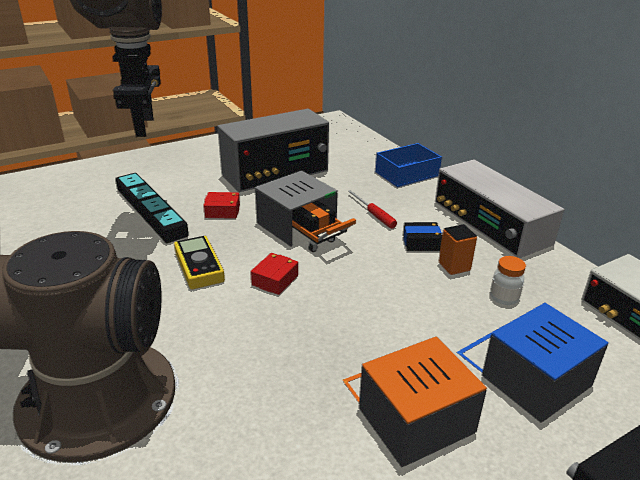

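Top view: grey garage at about (205,218) with the caddy's front bar at about (281,205) and its nose to image right (-y). The orange bay is at (510,270) with its mouth to the left. A red decoy pack sits at (290,288), with the jar at (420,108) and charger at (358,118).

```bash
cat > m.py <<'E'
from h import *
def rect(pts):
    (c,s,a)=cv2.minAreaRect(pts[:,:2].astype(np.float32)); b=cv2.boxPoints((c,s,a))
    return np.round(c,1),np.round(s,1),round(a,2)
E
python3 - <<'E'
from m import *
for n in ("top","side"):
    z=np.load(n+"0.npz"); p,d,K,T=[z[k] for k in "pdKT"]; W=cloud(d,K,T); H=cv2.cvtColor(p,cv2.COLOR_RGB2HSV).astype(int)
    np.save(n+"W.npy",W)
    orange=(H[...,0]>6)&(H[...,0]<20)&(H[...,1]>150)&(H[...,2]>60)
    blue=(H[...,0]>100)&(H[...,0]<125)&(H[...,1]>120)
    grey=(H[...,1]<60)
    X,Y,Z=W[...,0],W[...,1],W[...,2]
    def rep(name,m):
        m=m.astype(np.uint8); k,l,st,ce=cv2.connectedComponentsWithStats(m)
        for i in range(1,k):
            if st[i,4]>(25 if 'bar' in name else 300):
                q=W[l==i]; print(n,name,st[i].tolist(),rect(q),"z",np.percentile(q[:,2],[5,50,95]).round(1))
    up=(Z>85)&(Z<115)
    rep("orange roof",orange&up); rep("blue roof",blue&up); rep("grey roof",grey&up&(X>200)&(X<650)&(Y>100)&(Y<450))
    rep("bar",orange&(Z>66)&(Z<88)&(X>250)&(X<600)&(Y>100)&(Y<400))
    # obstacles on -y path
    rep("red",((H[...,0]<5)|(H[...,0]>174))&(H[...,1]>140)&(Z<60)&(Z>8)&(X>200))
    rep("any",(Z>15)&(Z<120)&(X>150)&(X<700)&(Y<250)&(Y>-380))
E
```

```text
top orange roof [479, 232, 64, 74, 4212] (array([ 424.1, -297.6]), array([128. , 142.2]), 86.86) z [ 96.4 100.2 104.1]
top blue roof [486, 120, 70, 72, 3896] (array([ 658.1, -333.4]), array([142.9, 128.1]), 5.31) z [ 95.9  99.9 103.9]
top grey roof [163, 175, 78, 80, 4688] (array([537.3, 322.3]), array([143.5, 136.7]), 10.23) z [ 95.2  99.3 103.2]
top bar [277, 186, 10, 36, 137] (array([561.9, 160.1]), array([75.5,  8.1]), 9.34) z [76.  79.4 84. ]
top bar [235, 202, 20, 16, 245] (array([551.5, 237.2]), array([29.6, 36.8]), 9.04) z [69.9 74.1 78.1]
top red [224, 129, 45, 11, 463] (array([732.4, 241. ]), array([97.1, 25.4]), 89.69) z [15.7 22.3 27.7]
top red [112, 259, 48, 48, 1238] (array([404.5, 466.6]), array([69.1, 81.1]), 59.32) z [32.8 37.5 41.9]
top red [267, 264, 47, 49, 1197] (array([391.8, 144.2]), array([81.2, 68.5]), 31.42) z [33.8 37.9 42.1]
top any [484, 135, 63, 65, 3239] (array([ 642.1, -324.3]), array([117.5, 113.7]), 1.71) z [ 50.2  99.5 103.7]
top any [236, 185, 51, 64, 1665] (array([540.1, 200.9]), array([123.3,  99.6]), 0.73) z [32.3 53.1 81.8]
top any [468, 232, 7
[... 910 characters left out ...]
.4]), array([79.1, 79.5]), 59.58) z [11.  37.6 42. ]
side red [251, 253, 47, 40, 1248] (array([392.8, 142.7]), array([87.4, 72. ]), 31.09) z [11.2 38.1 41.5]
side any [298, 207, 58, 42, 1258] (array([558.9, 204.4]), array([ 96.6, 104.2]), 7.86) z [32.5 57.7 81.2]
side any [250, 253, 48, 38, 1184] (array([392.6, 143.2]), array([87.4, 73.1]), 31.09) z [18.3 38.5 41.7]
side any [183, 255, 41, 32, 894] (array([266.4, 220.9]), array([64.4, 74.9]), 83.94) z [17.9 33.2 39.2]
side any [483, 307, 105, 102, 5324] (array([ 641.7, -323.2]), array([116.4, 113.6]), 0.22) z [ 25.2  99.8 102.7]
side any [359, 336, 128, 126, 10484] (array([ 425.8, -297.6]), array([129.1, 144.6]), 86.68) z [ 25.1  99.6 102.6]
```

>>> drive_tool(deltas="0.1 -0.14 0 0.0139;0.2 -0.28 0 0.0139;0.23 -0.32 0 0.0139;0.23 -0.32 0 0.0139;0.23 -0.32 0 0.0139;0.23 -0.32 0 0.0139;0.23 -0.32 0 0.0139;0.23 -0.32 0 0.0139;0.23 -0.32 0 0.0139;0.23 -0.32 0 0.0139", gripper=0.5)

```text
t: 0.93
eef_pos: [485.3, 263.6, 231.6]
tcp_rot: [-3.142, -0.0, 3.133]
ft_force: [0.3, 1.4, 0.2]
opening: 0.5
grip_force: 0.0
```

>>> drive_tool(deltas="0.23 -0.32 0 0.0139;0.23 -0.32 0 0.0139;0.2 -0.28 -0.1 0.0139;0.11 -0.14 -0.2 0.0139;0 0 -0.3 0;0 0 -0.3 0;0 0 0 0;0 0 0 0")

```text
t: 1.6
eef_pos: [561.1, 159.3, 140.9]
tcp_rot: [3.141, -0.003, -2.978]
ft_force: [0.1, 0.2, 0.4]
opening: 0.497
grip_force: 0.0
```

>>> drive_tool(deltas="0 0 -0.2 0;0 0 -0.2 0;0 0 -0.18 0;0 0 -0.1 0;0 0 0 0")

```text
t: 2.02
eef_pos: [561.5, 159.7, 73.5]
tcp_rot: [3.142, -0.001, -2.978]
ft_force: [-0.1, -0.3, -0.4]
opening: 0.501
grip_force: 0.0
```

>>> drive_tool(deltas="0 0 0 0;0 0 0 0;0 0 0 0;0 0 0 0;0 0 0 0;0 0 0 0", gripper=1)

```text
t: 2.52
eef_pos: [561.7, 159.4, 74.1]
tcp_rot: [3.141, 0.001, -2.978]
ft_force: [0.2, 1.4, -0.3]
opening: 0.134
grip_force: 0.6
```

>>> drive_tool(deltas="0 0 0 0;0 0 0 0;0 -0.03 0 0;0.01 -0.06 0 0;0.02 -0.1 0 0;0.02 -0.1 0 0;0.02 -0.1 0 0;0.02 -0.1 0 0")

```text
t: 3.18
eef_pos: [571.0, 109.0, 73.7]
tcp_rot: [3.142, 0.0, -2.979]
ft_force: [-0.0, 1.3, 1.7]
opening: 0.103
grip_force: 30.0
```

>>> drive_tool(deltas="0.02 -0.12 0 0;0.02 -0.12 0 0;0.02 -0.12 0 0;0.02 -0.12 0 0;0.02 -0.12 0 0;0.02 -0.12 0 0;0.02 -0.12 0 0;0.02 -0.12 0 0;0.01 -0.07 0 0;0 -0.03 0 0")

```text
t: 4.02
eef_pos: [587.9, 3.0, 73.7]
tcp_rot: [-3.141, 0.0, -2.979]
ft_force: [0.4, 1.7, 4.7]
opening: 0.101
grip_force: 30.0
```

```bash
python3 - <<'E'
from m import *
o=[]
for n in ("top","side"):
    p,d,K,T=grab(n); np.savez(f"{n}1.npz",p=p,d=d,K=K,T=T)
    o.append((p,K,T))
s=env.state(); e=s['eef_pos']; print(s['t'],e,s['tcp_rot'])
ims=[]
for p,K,T in o:
    c=T[:3,:3]@np.array([e[0]-17,e[1]+98,40])+T[:3,3]; u=K@c/c[2]; u=u[:2].astype(int); print(u)
    ims.append(cv2.resize(p[max(0,u[1]-60):u[1]+60,u[0]-66:u[0]+66],(396,360),interpolation=cv2.INTER_CUBIC)[:,:,::-1])
cv2.imwrite("pics/out1.png",np.hstack(ims))
E
```

```text
4.1167 [587.69954887   3.67950632  73.7411628 ] [-3.14134749e+00  1.82764166e-04 -2.97867073e+00]
[309 203]
[356 252]
```

View pics/out1.png

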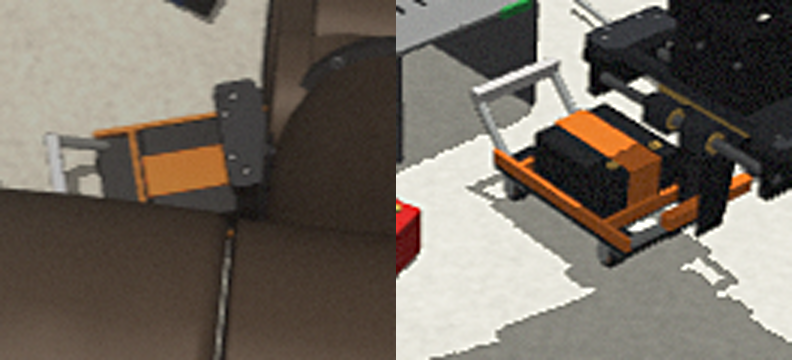

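The caddy is clear of the garage, its pack is in the cradle, and the wheels look trailing. Next I steer it toward the bay's axis.

>>> drive_tool(deltas="-0.03 -0.04 0 -0.0083;-0.07 -0.08 0 -0.0167;-0.1 -0.08 0 -0.0167;-0.12 -0.09 0 -0.0167;-0.12 -0.09 0 -0.0167;-0.12 -0.09 0 -0.0167;-0.12 -0.09 0 -0.0167;-0.12 -0.09 0 -0.0167;-0.1 -0.08 0 -0.0167;-0.1 -0.08 0 -0.0167")

```text
t: 4.95
eef_pos: [486.8, -76.5, 73.7]
tcp_rot: [3.141, -0.0, 2.804]
ft_force: [1.2, 1.9, 2.7]
opening: 0.102
grip_force: 30.0
```

>>> drive_tool(deltas="-0.1 -0.08 0 0;-0.08 -0.08 0 0.0083;-0.08 -0.08 0 0.0111;-0.08 -0.08 0 0.0139;-0.07 -0.08 0 0.0139;-0.06 -0.08 0 0.0139;-0.05 -0.08 0 0.0139;-0.04 -0.08 0 0.0111;-0.02 -0.05 0 0.0056;-0.01 -0.02 0 0")

```text
t: 5.78
eef_pos: [427.7, -147.8, 73.6]
tcp_rot: [3.141, -0.001, 3.097]
ft_force: [0.4, 1.2, 4.2]
opening: 0.102
grip_force: 30.0
```

```bash
python3 - <<'E'
from m import *
ims=[]
s=env.state(); print(s['eef_pos'],s['tcp_rot'],np.degrees(s['joints'][5]))
for n in ("top","side"):
    p,d,K,T=grab(n); ims.append(p[100:400,(200 if n=="top" else 240):(600 if n=="top" else 640),::-1])
cv2.imwrite("pics/st2.png",np.hstack(ims))
E
```

```text
[ 427.71791492 -147.81020039   73.61307459] [ 3.14116940e+00 -1.00939721e-03  3.09682034e+00] -114.86665017580424
```

View pics/st2.png

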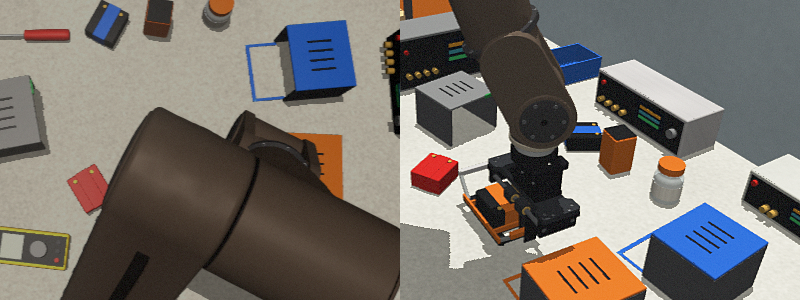

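The caddy stands about in line with the bay mouth. I release the front bar and rise.

>>> drive_tool(deltas="0 0 0 0;0 0 0 0;0 0 0 0;0 0 0.05 0;0 0 0.1 0;0 0 0.2 0;0 0 0.3 0;0 0 0.3 0;0 0 0.2 0;0 0 0 0", gripper=0.5)

```text
t: 6.72
eef_pos: [429.8, -148.0, 192.4]
tcp_rot: [-3.139, 0.006, 3.095]
ft_force: [0.8, -0.0, 0.6]
opening: 0.5
grip_force: 0.0
```

>>> drive_tool(deltas="0.2 0.3 0 0;0.2 0.3 0 0;0.2 0.3 0 0;0.2 0.3 0 0;0.2 0.3 0 0;0.2 0.3 0 0;0.2 0.3 0 0;0 0 0 0")

```text
t: 7.38
eef_pos: [570.8, 66.8, 187.8]
tcp_rot: [3.141, 0.001, 3.098]
ft_force: [-0.6, 0.6, 0.1]
opening: 0.5
grip_force: 0.0
```

```bash
cat >> m.py <<'E'
def caddy(tag, yb=(-240,130)):
    out=[]
    for n in ("top","side"):
        p,d,K,T=grab(n); W=cloud(d,K,T); H=cv2.cvtColor(p,cv2.COLOR_RGB2HSV).astype(int)
        X,Y,Z=W[...,0],W[...,1],W[...,2]
        orange=(H[...,0]>6)&(H[...,0]<20)&(H[...,1]>150)&(H[...,2]>60)
        box=(X>330)&(X<540)&(Y>yb[0])&(Y<yb[1])
        grey=(H[...,1]<60)&(H[...,2]>70)
        for nm,m in (("fbar",orange&box&(Z>66)&(Z<90)&(Y<-120)),("orange",orange&box&(Z>30)&(Z<85)),("rbar",grey&box&(Z>68)&(Z<90)&(Y>-250))):
            k,l,st,ce=cv2.connectedComponentsWithStats(m.astype(np.uint8))
            for i in range(1,k):
                if st[i,4]>40: q=W[l==i]; print(n,nm,st[i,4],rect(q),np.median(q[:,2]).round(1))
        out.append((p,K,T))
    return out
E
python3 - <<'E'
from m import *
o=caddy("a"); s=env.state(); print(s['t'],s['eef_pos'],s['tcp_rot'])
ims=[cv2.resize(p[y:y+150,x:x+200,::-1],(400,300)) for (p,_,_),(x,y) in zip(o,((280,180),(280,150)))]
cv2.imwrite("pics/st3.png",np.hstack(ims))
E
```

```text
top fbar 157 (array([ 429.2, -147.9]), array([ 8.3, 77.7]), 86.88) 81.0
top orange 42 (array([ 468. , -106.2]), array([27.7, 17.5]), 86.01) 45.8
top orange 151 (array([ 429.2, -147.9]), array([ 8.3, 77.7]), 86.75) 80.9
side fbar 327 (array([ 432. , -148.6]), array([11.8, 79.9]), 86.91) 80.1
side orange 1531 (array([436.2, -65.5]), array([178.5,  92.5]), 87.29) 72.3
side rbar 293 (array([440.5,  48.9]), array([17.5, 79.2]), 88.76) 78.9
7.4833 [568.35960563  63.56195862 187.56883522] [-3.14153428e+00 -1.62830170e-03  3.09739453e+00]
```

View pics/st3.png

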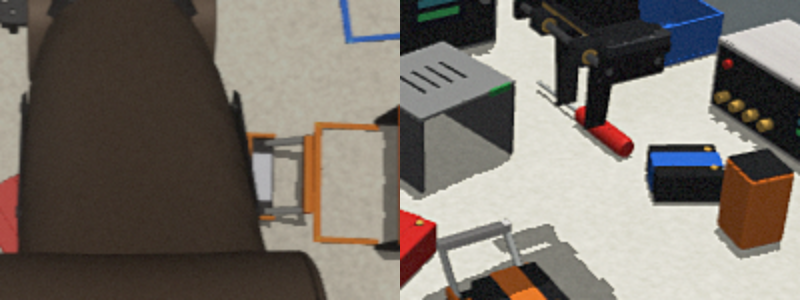

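The rear bar is at about (440.5, 51.5) and the heading is right. The caddy is about 3 mm to one side of the bay axis.

>>> drive_tool(deltas="-0.2 -0.02 0 0;-0.3 -0.03 0 0;-0.3 -0.03 0 0;-0.3 -0.03 0 -0.002;-0.18 0 -0.05 0;0 0 -0.3 0;0 0 -0.3 0;0 0 -0.3 0;0 0 -0.2 0;0 0 0 0")

```text
t: 8.32
eef_pos: [438.4, 50.6, 70.9]
tcp_rot: [-3.142, -0.006, 3.087]
ft_force: [0.3, -1.0, 0.1]
opening: 0.502
grip_force: 0.0
```

>>> drive_tool(deltas="0 0 0 0;0 0 0 0;0 0 0 0;0 0 0 0;0 0 0 0;0 0 0 0;0 0 0 0;0 0 0 0", gripper=1)

```text
t: 8.98
eef_pos: [440.8, 51.4, 74.0]
tcp_rot: [3.141, 0.001, 3.089]
ft_force: [1.0, -0.6, 3.6]
opening: 0.1
grip_force: 30.0
```

>>> drive_tool(deltas="0 -0.03 0 0;0 -0.07 0 0;0 -0.1 0 0;0 -0.12 0 0;0 -0.12 0 0;0 -0.12 0 0;-0.01 -0.12 0 0;-0.01 -0.12 0 0;-0.01 -0.07 0 0;0 -0.03 0 0")

```text
t: 9.82
eef_pos: [437.7, -39.6, 73.9]
tcp_rot: [-3.142, 0.001, 3.088]
ft_force: [-0.3, 0.7, 6.1]
opening: 0.104
grip_force: 30.0
```

```bash
python3 - <<'E'
from m import *
o=caddy("b",(-230,40)); s=env.state(); print(s['t'],s['eef_pos'],s['tcp_rot'],s['ft_force'])
ims=[cv2.resize(p[y:y+180,x:x+240,::-1],(400,300)) for (p,_,_),(x,y) in zip(o,((330,180),(280,240)))]
cv2.imwrite("pics/st4.png",np.hstack(ims))
E
```

```text
side fbar 476 (array([ 433.6, -151.2]), array([63.7, 32.4]), 87.08) 75.5
side orange 1218 (array([ 433.3, -133.4]), array([127.,  92.]), 87.13) 64.7
side rbar 140 (array([415.7, -39. ]), array([34.9, 17.2]), 12.84) 79.9
9.9167 [437.76285286 -39.44144775  73.86040918] [-3.14146295e+00  6.08543085e-04  3.08790095e+00] [-0.01408542 -0.89578106  5.53208621]
```

View pics/st4.png

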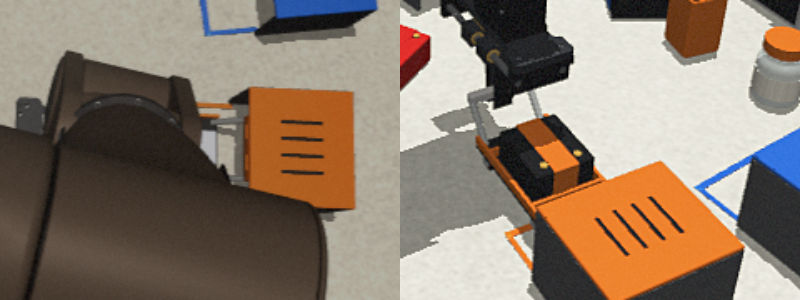

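The nose is entering the bay straight with the pack seated. I push on.

>>> drive_tool(deltas="0 -0.04 0 0;0 -0.08 0 0;-0.01 -0.12 0 0;0 -0.12 0 0;-0.01 -0.12 0 0;-0.01 -0.12 0 0;0 -0.12 0 0;-0.01 -0.12 0 0;-0.01 -0.09 0 0;0 -0.05 0 0")

```text
t: 10.75
eef_pos: [432.5, -137.6, 73.9]
tcp_rot: [-3.142, 0.0, 3.088]
ft_force: [-0.3, 1.6, 6.6]
opening: 0.105
grip_force: 30.0
```

>>> drive_tool(deltas="0 -0.02 0 0;0 -0.02 0 0;0 -0.02 0 0;0 -0.02 0 0;0 -0.02 0 0")

```text
t: 11.17
eef_pos: [432.5, -146.9, 73.9]
tcp_rot: [3.142, 0.0, 3.089]
ft_force: [-1.1, 1.8, 6.9]
opening: 0.104
grip_force: 30.0
```

>>> drive_tool(deltas="0 -0.02 0 0;0 -0.02 0 0;0 -0.01 0 0")

```text
t: 11.42
eef_pos: [431.5, -149.2, 73.7]
tcp_rot: [3.137, -0.003, 3.087]
ft_force: [7.4, 38.1, 11.7]
opening: 0.103
grip_force: 30.0
```

>>> drive_tool(deltas="0 -0.01 0 0;0 -0.01 0 0;0 -0.01 0 0")

```text
t: 11.67
eef_pos: [430.7, -149.4, 73.5]
tcp_rot: [3.134, -0.006, 3.087]
ft_force: [11.8, 59.2, 16.6]
opening: 0.107
grip_force: 30.0
```

Contact with the stop. I ease the force and release.

>>> drive_tool(deltas="0 0.02 0 0;0 0.02 0 0;0 0 0 0;0 0 0 0")

```text
t: 12.0
eef_pos: [432.0, -149.1, 73.7]
tcp_rot: [3.139, -0.002, 3.089]
ft_force: [3.1, 17.2, 7.9]
opening: 0.101
grip_force: 30.0
```

>>> drive_tool(deltas="0 0.01 0 0;0 0 0 0;0 0 0 0")

```text
t: 12.25
eef_pos: [432.2, -149.1, 73.7]
tcp_rot: [3.141, -0.001, 3.089]
ft_force: [1.7, 7.5, 6.3]
opening: 0.1
grip_force: 30.0
```

>>> drive_tool(deltas="0 0 0 0;0 0 0 0;0 0 0 0;0 0 0 0;0 0 0.05 0;0 0 0.1 0;0 0 0.2 0;0 0 0.3 0;0 0 0.3 0;0 0 0.1 0", gripper=0.5)

```text
t: 13.08
eef_pos: [433.4, -150.0, 182.3]
tcp_rot: [-3.14, 0.004, 3.089]
ft_force: [-0.6, -0.3, -0.1]
opening: 0.5
grip_force: 0.0
```

>>> drive_tool(deltas="0.2 0.3 0 0;0.2 0.3 0 0;0.2 0.3 0 0;0.2 0.3 0 0;0.2 0.3 0 0;0.2 0.3 0 0;0.2 0.3 0 0;0.1 0.3 0 0;0 0.3 0 0;0 0 0 0")

```text
t: 13.92
eef_pos: [582.6, 124.6, 178.6]
tcp_rot: [3.141, -0.0, 3.092]
ft_force: [-1.4, -1.1, -0.0]
opening: 0.5
grip_force: 0.0
```

```bash
python3 - <<'E'
from m import *
o=caddy("c",(-260,-120)); s=env.state(); print(s['t'],s['eef_pos'],s['tcp_rot'],s['ft_force'])
ims=[cv2.resize(p[y:y+120,x:x+160,::-1],(400,300),interpolation=cv2.INTER_CUBIC) for (p,_,_),(x,y) in zip(o,((400,210),(320,290)))]
cv2.imwrite("pics/st5.png",np.hstack(ims))
E
```

```text
top fbar 242 (array([ 427.4, -224.6]), array([34.2, 29.6]), 87.91) 74.2
top orange 554 (array([ 427.3, -213.7]), array([72.2, 89.9]), 86.94) 49.6
top rbar 230 (array([ 430.8, -150.6]), array([15.8, 79.7]), 89.28) 80.0
side rbar 377 (array([ 433.1, -150.9]), array([15.5, 81.3]), 88.77) 79.7
14.0167 [582.2937859  121.23739096 178.69087338] [-3.14149583e+00 -4.06389197e-04  3.09079169e+00] [ 0.56019832 -0.46089841 -0.51477066]
```

View pics/st5.png

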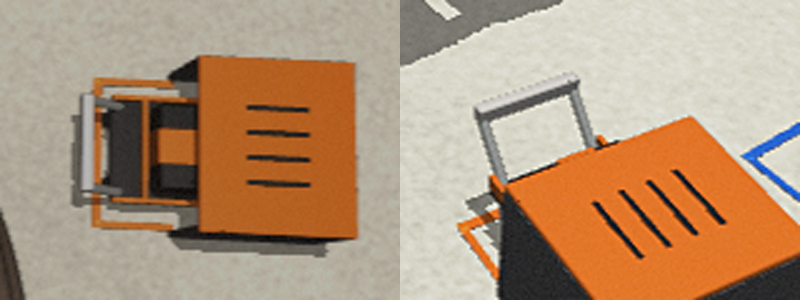

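The caddy sits square in the bay and against the stop: its rear bar is at y ≈ -150 and its rims are at 86.9°, the same as the bay. The pack is still in the cradle.

```bash
python3 -c "
from h import *
print(env.job_done())"
```

```text
the job is handed in; nothing more can be done
None
```

The job is handed in: the orange caddy is parked nose first in the orange bay, straight and against the stop, with its pack seated and the gripper clear; the castors were not checked up close at the end, but the last 200 mm was a straight push.

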